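# Space the specimen blocks on the display board with the gauge

### The job

Lay out the specimen blocks on the white board in an even row with the yellow spacing gauge (not the red one). Lower the gauge over the second block, its thick foot towards the fixed first block, and draw the block along until the thick foot just meets the first one; lift, step the gauge on to the third block and draw that up to the second in the same way, so that both gaps are about 50 mm and the blocks stand square in line. Then stand the gauge upright on the bare table, off the board, and let go.

Things in the scene. Friction and masses are not known exactly. Their poses are not given: they have to be found in the camera images.
- first (a point): First block, fixed at one end of a fixed white board 8 mm thick, 340 x 100 mm. Brown plinth 40 mm along the row (y), 64 across (x), 34 high, 46 with the red-brown ammonite on top. Point: plinth centre, 25 mm above the table. y runs along the row, away from the other blocks (they lie on its -y side); z up. Finished row: second block's centre 90 mm from here along -y, third's 180.
- second (a point): Second block, loose on the board, middle of the row: same plinth (y 40, x 64, z 34 mm) with a green crystal, 46 mm high in all, about 0.15 kg. Point: plinth centre, 17 mm above its underside. Starts nearly in line, turned up to 7 degrees, 80 to 110 mm clear of the first.
- third (a point): Third block, loose on the board's other end: same plinth with a blue knobbly mineral, 46 mm high in all, about 0.15 kg. Point: plinth centre, 17 mm above its underside. Starts 45 to 95 mm clear of the second, turned up to 7 degrees. (A block with a red stone, off the board, is not in the row.)
- gauge (a point): Yellow bridge on two feet, 100 (y) x 56 (x) x 112 mm high, 0.22 kg, loose. Point: its centre, 56 mm up. Along y: thick foot +20 to +50, open to -40, thin foot to -50; feet 58 high, bridge 12. Black handle on top at y 0: 20 (y) x 50 (x), 14 to 56 above the point; grip its 20 about 39 above. Starts with thick foot along first's +y within 45 deg. Gap set: 50. (Red gauge: two thin feet.)
Things that resemble listed ones, but are neither listed nor needed, are in the scene too. Of the things that look like the part that bears gauge, the middle-sized one is meant.

How it is judged:
By the outcome, as a careful person would: the job done as asked, in the order asked, and still so for the second after the job is handed in, with the robot touching nothing.
It also fails if it takes over 58 s, if anything falls off the work surface, if the arm or the gripper's body presses on something with over 40 N, if the wrist force passes 120 N, or if a joint passes its speed limit or range.

### The arm

A 6-joint arm with a two-finger parallel gripper is mounted at the origin on the work surface. World frame = base frame: x ahead of the robot, y to its left, z up, the work surface at z = 0. Lengths are in mm, angles in degrees, forces in N, time in s.
With the tool pointing down it reaches from about 300 to 850 mm from the base axis. Payload 4.2 kg.
Tool frame: the origin (TCP) lies at the very end of the fingers, on their centre line; the grasp point (between the pads) lies 19 mm behind it; z points along the fingers, y is the line along which they close (so a half turn about z gives the same grasp; the last joint's range is limited). The gripper opens to 91 mm and grips with 3 to 60 N. Pads are 32 mm wide; open, the fingers measure 118 mm over their backs; the gripper's body (76 mm by 178 mm) begins 60 mm behind the grasp point.
Start: joints at [70.932, 18.312, 89.639, -0, 72.044, -1.146], TCP at [176.944, 547.114, 213.976] pointing down, gripper open.
Joint ranges: [-177.97, 177.97], [-48.28, 115.42], [12.27, 149.76], [-77.06, 257.06], [2.81, 150.46], [-146.56, 146.56]. Speed limits (degrees/s): [147.25, 147.25, 180, 180, 180, 180].

### API

Orientations are given as [roll, pitch, yaw] about the fixed x, y, z axes, in that order (R = Rz(yaw) Ry(pitch) Rx(roll)).
In Python, from workcell import * gives the robot as it stands.
- The arm moves only by the tool move_arm, never from a script. Its argument "motion" is a list of rows, each a list of 3 entries, a list of its own where there are three numbers: the finger opening in mm, from 0 to 91.2, then the shift along the world's x, y, z in units of 25 mm (1.0 is 25 mm), then the turn, a rotation vector about the world's x, y, z in units of 4 degrees (1.0 is 4 degrees). In form: [[grip, [x, y, z], [ax, ay, az]], ...]. A call has 1 to 20 rows; each row shifts and turns the commanded pose from where the row before left it; what a row does not reach is not made up. A row lasts 1/12 s, in which the tool goes at most 41.7 mm and 7.16 degrees, less where a joint would pass 70% of its speed; a pose out of reach is approached as far as the arm can. A call with a number of a shift or a turn outside -1 to 1 is refused whole. A call with a gripper value outside its range is refused whole. The fingers move at their own pace and stop on an object; "grip_force" is the grip in N (left out, the last holds). Time passes only in rows, so rows that do not move let the fingers close. It gives the time, the measured TCP pose, the force, the opening and the grip force at its end, in the units of the state.
- state(): the state, without advancing time (a new reading comes with each control period).
- grab_frame(name): name is "side" or "top" or "wrist"; returns the picture (480x640x3 uint8, blue, green, red); there is no depth.
- camera_info(name): a dict with "fx", "fy", "cx", "cy" (pixels), "rvec" (rotation vector, rad) and "tvec" (3), from world to camera coordinates, as OpenCV has them. Camera axes: x right, y down, z forward; pixel columns grow to the right and rows downward; lengths in mm; the calibration is good to about 2 mm. A picture is of the moment at which its call begins: read the wrist's pose just before it. camera_info takes no time and is no camera call; for the wrist camera it gives the pose at the moment of the call.
- job_done(): hands the job in; it is judged then, once.
The state is a dict: "time_s": time; "qpos": joint angles; "qvel": joint speeds; "effort": joint torques, N m; "ee_pos": TCP position; "ee_rot": TCP orientation; "force": force on the tool from outside, world axes, zero at the start; "torque": the same for the moment, N m; "gripper_width": finger opening in mm; "gripper_force": force on a finger pad.
Only numpy, scipy, OpenCV 4.12 (cv2) and the standard library are available. Lean on these libraries where they do the work, as an engineer would, in place of code of your own. Each camera call takes 0.05 s, during which the arm holds its last target. There are 200 camera calls.

## Working session

There is one attempt and no reset: what is moved stays moved. The work goes in short steps, Python scripts to look and compute and a tool call to move; the robot and the scene stay as the last step left them, time stands still between calls to the robot, and variables do not carry over. Pictures are saved under pics/ and viewed, at most 10 in all, crops included, and the job is handed in when it is done.

Besides the shell and the picture viewer there is one more tool, called after ">>>" as name(argument=value, ...), one argument or row to a line, values as JSON. move_arm: Moves the arm, as the interface text tells. Shifts and turns lie within -1 to 1; 1 stands for 25 mm of shift or 4 degrees of turn. Its arguments: {"type":"object","properties":{"motion":{"type":"array","items":{"type":"array"}},"grip_force":{"type":"number"}},"required":["motion"]}

```bash
mkdir -p pics; ls; python3 - <<'E'
from workcell import *
import cv2
s=state();print(s['time_s'],s['ee_pos'],s['ee_rot'],s['gripper_width'])
for n in ("top","side"):
    cv2.imwrite(f"pics/{n}0.png",grab_frame(n));print(n,camera_info(n))
E
```

```text
pics
0.0 [176.7800089  546.63837651 213.14991937] [-1.79901461e+02 -2.57264673e-03  1.62076944e+02] 91.18610968834433
top {'fx': 468.0027105744599, 'fy': 468.0027105744599, 'cx': 317.23320140565556, 'cy': 243.03669211952047, 'rvec': array([ 2.1683394 , -2.15502994,  0.20586078]), 'tvec': array([-106.84506708,  468.26888164,  765.24305129])}
side {'fx': 537.158668008775, 'fy': 537.158668008775, 'cx': 319.9850342656391, 'cy': 243.77417653041326, 'rvec': array([ 0.32367551, -2.77856096,  1.23556218]), 'tvec': array([408.43466492, 171.43633015, 799.66164923])}
```

View pics/top0.png

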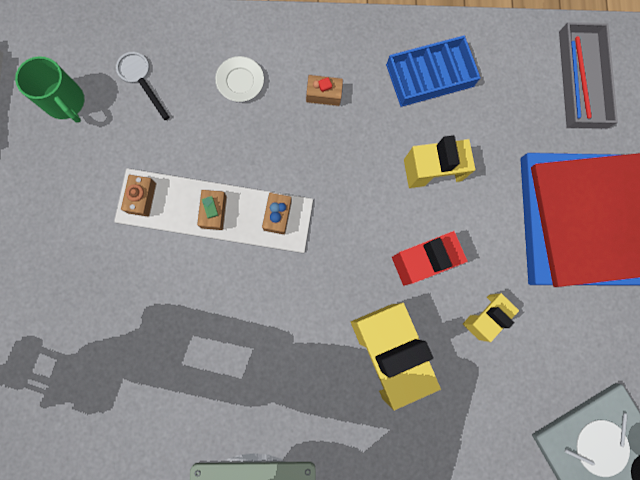

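View pics/side0.png

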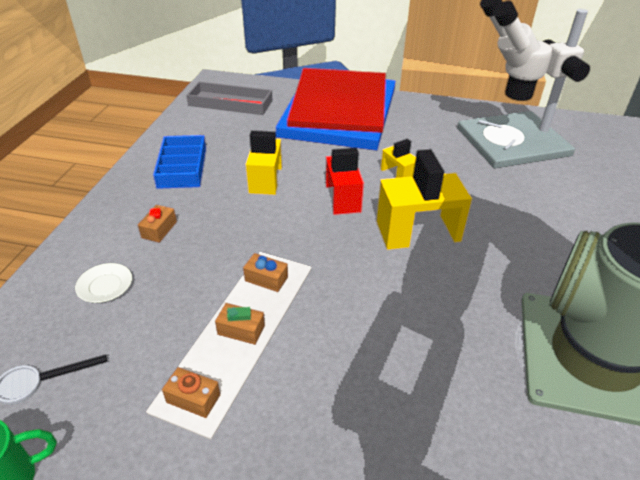

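The yellow candidates in the top view are (440,160), mid-sized; (395,355), large; and (493,317), small. The red gauge is at (430,258). By the description I choose (440,160): it is the middle-sized one, about 100 mm long. The row is first (137,195), second (211,209), third (277,213).

```bash
cat > h.py <<'E'
from workcell import *
import cv2, numpy as np
def ray(ci,px,z):
    R,_=cv2.Rodrigues(np.array(ci['rvec']));t=np.array(ci['tvec'])
    C=-R.T@t; d=R.T@np.array([(px[0]-ci['cx'])/ci['fx'],(px[1]-ci['cy'])/ci['fy'],1.])
    return C+d*(z-C[2])/d[2]
def cam(ci):
    R,_=cv2.Rodrigues(np.array(ci['rvec']));return -R.T@np.array(ci['tvec'])
def proj(ci,P):
    K=np.array([[ci['fx'],0,ci['cx']],[0,ci['fy'],ci['cy']],[0,0,1.]])
    return cv2.projectPoints(np.array(P,float).reshape(-1,1,3),np.array(ci['rvec']),np.array(ci['tvec']),K,None)[0].reshape(-1,2)
def rect(mask,ci,z):
    c=max(cv2.findContours(mask.astype(np.uint8),0,1)[0],key=cv2.contourArea).reshape(-1,2)
    p=np.array([ray(ci,q,z)[:2] for q in c],np.float32)
    return cv2.minAreaRect(p)
E
python3 - <<'E'
from h import *
ci=camera_info("top");im=cv2.imread("pics/top0.png");print(cam(ci), cam(camera_info("side")), cam(camera_info("wrist")))
hsv=cv2.cvtColor(im,cv2.COLOR_BGR2HSV)
for p in [(127,168),(313,199),(305,252),(115,222)]: print("board",ray(ci,p,8)[:2].round(1))
for n,p in dict(f=(137,190),s=(211,207),t=(277,211)).items(): print(n,ray(ci,p,46)[:2].round(1))
a=im[120:200,390:490];b=im[160:260,110:320]
cv2.imwrite("pics/c1.png",np.vstack([cv2.resize(a,(630,504),interpolation=2)[:, :]]))
# handle top z=112, gauge
H,S,V=[hsv[...,i] for i in range(3)]
roi=np.zeros(H.shape,bool);roi[125:195,395:485]=1
blk=roi&(V<60);print("handle",rect(blk,ci,112))
y=roi&(abs(H.astype(int)-26)<6)&(S>110)
print("V hist",np.histogram(V[y],10)); print("gauge top",rect(y&(V>190),ci,70))
E
```

```text
[348.97215557 -72.23731201 830.2341518 ] [296.12252172 559.49497375 659.50350305] [113.27392039 567.93923477 383.00424511]
board [606.2 236.4]
board [553.6 -97.2]
board [457.1 -83.5]
board [507.5 251. ]
f [555.9 203. ]
s [527.9  77.3]
t [522.3 -34.7]
handle ((606.746337890625, -311.5746765136719), (57.403236389160156, 31.59113311767578), 8.508804321289062)
V hist (array([  3,   2,  18,  39, 196, 351, 235,  68, 732, 267]), array([ 34. ,  55.6,  77.2,  98.8, 120.4, 142. , 163.6, 185.2, 206.8,
       228.4, 250. ]))
gauge top ((612.8209838867188, -318.11822509765625), (55.619476318359375, 100.09611511230469), 8.115432739257812)
```

View pics/c1.png

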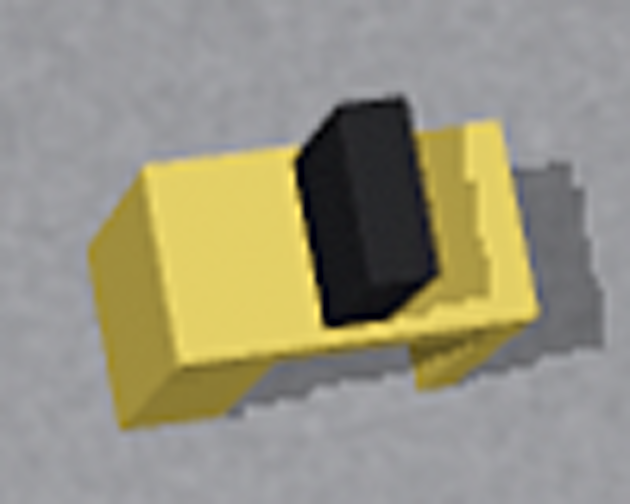

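The crop confirms a yellow bridge of 100 x 56 mm with its thick foot on the left (+y) side and a black handle, so this is the right gauge. Next I move over the row to measure the blocks with the wrist camera.

>>> move_arm(
  motion=[
    [91, [0.85, -0.97, 0], [0, 0, 0.12]],
    [91, [0.85, -0.97, 0], [0, 0, 0.12]],
    [91, [0.85, -0.97, 0], [0, 0, 0.12]],
    [91, [0.85, -0.97, 0], [0, 0, 0.12]],
    [91, [0.85, -0.97, 0], [0, 0, 0.12]],
    [91, [0.85, -0.97, 0], [0, 0, 0.12]],
    [91, [0.85, -0.97, 0], [0, 0, 0.12]],
    [91, [0.85, -0.97, 0], [0, 0, 0.12]],
    [91, [0.85, -0.97, 0], [0, 0, 0.12]],
    [91, [0.85, -0.97, 0], [0, 0, 0.12]],
    [91, [0.85, -0.97, 0], [0, 0, 0.12]],
    [91, [0.85, -0.97, 0], [0, 0, 0.12]],
    [91, [0.85, -0.97, 0], [0, 0, 0.12]],
    [91, [0.85, -0.97, 0], [0, 0, 0.12]],
    [91, [0.85, -0.97, 0], [0, 0, 0.12]],
    [91, [0.85, -0.97, 0], [0, 0, 0.12]],
    [91, [0.85, -0.97, 0], [0, 0, 0.12]],
    [91, [0.85, -0.97, 0], [0, 0, 0.12]],
    [91, [0.85, -0.97, 0], [0, 0, 0.12]],
    [91, [0, 0, 0], [0, 0, 0]],
  ],
)

```text
time_s: 1.77
ee_pos: [583.9, 82.2, 213.1]
ee_rot: [-179.9, 0.1, 171.0]
force: [1.6, -0.1, 0.1]
gripper_width: 90.9
gripper_force: 0.0
```

```bash
python3 - <<'E'
from h import *
s=state();print(s['time_s'],s['ee_pos'],s['ee_rot'],np.abs(s['qvel']).max())
ci=camera_info("wrist");cv2.imwrite("pics/w1.png",grab_frame("wrist"));print(ci,cam(ci))
import pickle;pickle.dump(ci,open("w1.pkl","wb"))
E
```

```text
1.7667 [583.90360748  82.16806466 213.0535664 ] [-1.79884754e+02  1.06826922e-01  1.70976202e+02] 3.715557814408568
{'fx': 431.2273545586371, 'fy': 431.2273545586371, 'cx': 322.0769727230498, 'cy': 234.0692031199006, 'rvec': array([-2.24407197, -1.91365945, -0.22688355]), 'tvec': array([-173.29798263, -572.98662307,  254.67600063])} [517.65800704  93.59961741 382.72055819]
```

View pics/w1.png

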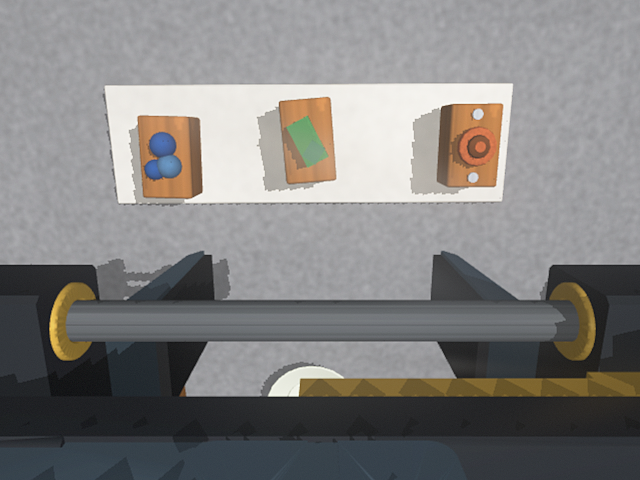

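Wrist view: third (168,157), second (307,140), first (472,146), all in full view on the board with corners (105,86), (513,83), (502,201), (118,203).

```bash
cat >> h.py <<'E'
def mid_angle(r):  # long side x-ish -> yaw of block, sizes
    (c,(w,h),a)=r
    if w<h: a-=90; w,h=h,w
    a=(a+90)%180-90
    return np.round([c[0],c[1],a,w,h],1)
def topface(im,ci,box,z=42):
    hsv=cv2.cvtColor(im,cv2.COLOR_BGR2HSV);x0,y0,x1,y1=box
    m=np.zeros(im.shape[:2],np.uint8)
    h=hsv[y0:y1,x0:x1].astype(int);br=(h[...,0]>6)&(h[...,0]<22)&(h[...,1]>110)
    t,_=cv2.threshold(h[...,2][br].astype(np.uint8).reshape(-1,1),0,255,cv2.THRESH_OTSU)
    return br,h[...,2],t
E
python3 - <<'E'
from h import *
import pickle
ci=pickle.load(open("w1.pkl","rb"));im=cv2.imread("pics/w1.png")
hsv=cv2.cvtColor(im,cv2.COLOR_BGR2HSV).astype(int)
for n,b in dict(first=(430,95,510,195),second=(265,90,345,192),third=(130,108,208,205)).items():
    br,V,t=topface(im,ci,b)
    print(n,"otsu",t,np.histogram(V[br],8))
    for th in (0,t):
        m=np.zeros(im.shape[:2],np.uint8);m[b[1]:b[3],b[0]:b[2]]=br&(V>th)
        m=cv2.morphologyEx(m,cv2.MORPH_OPEN,np.ones((3,3)))
        pts=cv2.findNonZero(m).reshape(-1,2).astype(float)
        h=cv2.convexHull(pts.astype(np.int32)).reshape(-1,2)
        p=np.array([ray(ci,q,42)[:2] for q in h],np.float32)
        print(th,mid_angle(cv2.minAreaRect(p)))
w=(hsv[...,1]<25)&(hsv[...,2]>200);w[:70]=0;w[215:]=0
h=cv2.convexHull(cv2.findNonZero(cv2.morphologyEx(w.astype(np.uint8),2,np.ones((3,3))))).reshape(-1,2)
r=cv2.minAreaRect(np.array([ray(ci,q,8)[:2] for q in h],np.float32));print("board",r)
E
```

```text
first otsu 163.0 (array([   9,  107,  426,  159,  260, 1133, 1330,  362]), array([ 82.   , 100.375, 118.75 , 137.125, 155.5  , 173.875, 192.25 ,
       210.625, 229.   ]))
0 [548.3 206.6  -8.9  61.6  38.6]
163.0 [548.4 207.2  -8.8  61.5  37.3]
second otsu 189.0 (array([  5,  11,  36,  77, 277, 807, 885, 106]), array([123.   , 135.375, 147.75 , 160.125, 172.5  , 184.875, 197.25 ,
       209.625, 222.   ]))
0 [524.6  80.3  -4.2  62.3  38.5]
189.0 [524.7  83.1  -3.7  61.   31.6]
third otsu 162.0 (array([  48,  132,   56,   83,  343,  842, 1269,  135]), array([ 99.  , 114.25, 129.5 , 144.75, 160.  , 175.25, 190.5 , 205.75,
       221.  ]))
0 [519.8 -29.9 -10.5  62.5  42.5]
162.0 [519.3 -31.6 -10.4  62.1  38.1]
board ((528.4614868164062, 79.40825653076172), (337.1479187011719, 98.52995300292969), 81.1942138671875)
```

>>> move_arm(
  motion=[
    [91, [0.2, -1, 0], [0, 0, 0.27]],
    [91, [0.2, -1, 0], [0, 0, 0.27]],
    [91, [0.2, -1, 0], [0, 0, 0.27]],
    [91, [0.2, -1, 0], [0, 0, 0.27]],
    [91, [0.2, -1, 0], [0, 0, 0.27]],
    [91, [0.2, -1, 0], [0, 0, 0.27]],
    [91, [0.2, -1, 0], [0, 0, 0.27]],
    [91, [0.2, -1, 0], [0, 0, 0.27]],
    [91, [0.2, -1, 0], [0, 0, 0.27]],
    [91, [0.2, -1, 0], [0, 0, 0.27]],
    [91, [0.2, -1, 0], [0, 0, 0.27]],
    [91, [0.2, -1, 0], [0, 0, 0.27]],
    [91, [0.2, -1, 0], [0, 0, 0.27]],
    [91, [0.2, -1, 0], [0, 0, 0.27]],
    [91, [0.2, -1, 0], [0, 0, 0.27]],
    [91, [0.2, -1, 0], [0, 0, 0.27]],
    [91, [0, 0, 0], [0, 0, 0]],
    [91, [0, 0, 0], [0, 0, 0]],
  ],
)

```text
time_s: 3.32
ee_pos: [660.4, -313.3, 213.0]
ee_rot: [179.9, -0.1, -171.6]
force: [-0.2, 0.1, -1.0]
gripper_width: 90.8
gripper_force: 0.0
```

```bash
python3 - <<'E'
from h import *
s=state();print(s['time_s'],s['ee_pos'],s['ee_rot'],s['qpos'])
ci=camera_info("wrist");im=grab_frame("wrist");cv2.imwrite("pics/w2.png",im)
hsv=cv2.cvtColor(im,cv2.COLOR_BGR2HSV).astype(int)
y=(abs(hsv[...,0]-26)<6)&(hsv[...,1]>110)&(hsv[...,2]>190);y[245:]=0
n,l,st,ce=cv2.connectedComponentsWithStats(y.astype(np.uint8));print(st[1:][st[1:,4]>200])
m=np.isin(l,[i for i in range(1,n) if st[i,4]>200]).astype(np.uint8)
h=cv2.convexHull(cv2.findNonZero(m)).reshape(-1,2)
print("gauge top",cv2.minAreaRect(np.array([ray(ci,q,70)[:2] for q in h],np.float32)))
E
```

```text
3.3167 [ 660.39604925 -313.30833437  212.97921707] [ 1.79890784e+02 -7.23009967e-02 -1.71588142e+02] [-2.63046179e+01  3.30869316e+01  6.55442603e+01  4.91375078e-02
  8.14904412e+01 -1.24723730e+02]
[[ 254  114  142   80 8741]]
gauge top ((610.7018432617188, -318.02655029296875), (55.564823150634766, 100.20711517333984), 8.332612991333008)
```

View pics/w2.png

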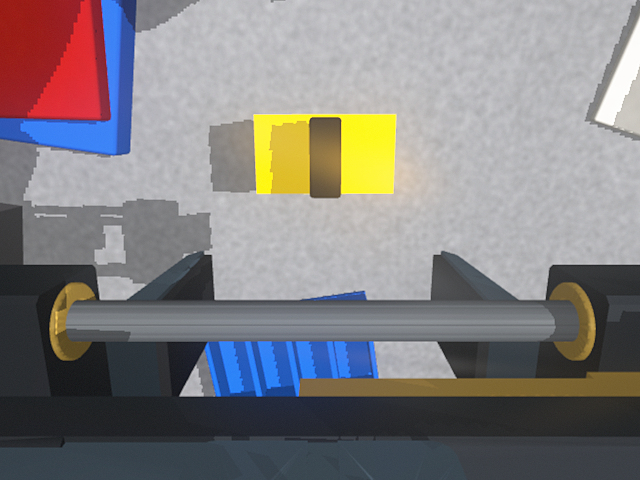

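The gauge is at pixel (325,154) in the wrist view, which gives (611,-318) and yaw 8.3°. Next I grasp it.

>>> move_arm(
  motion=[
    [91, [-1, -0.1, 0], [0, 0, 0]],
    [91, [-0.98, -0.09, 0], [0, 0, 0]],
    [91, [0, 0, -0.9], [0, 0, 0]],
    [91, [0, 0, -0.9], [0, 0, 0]],
    [91, [0, 0, -0.9], [0, 0, 0]],
    [91, [0, 0, -0.9], [0, 0, 0]],
    [91, [0, 0, -0.9], [0, 0, 0]],
    [91, [0, 0, -0.9], [0, 0, 0]],
    [91, [0, 0, 0], [0, 0, 0]],
    [91, [0, 0, 0], [0, 0, 0]],
  ],
)

```text
time_s: 4.2
ee_pos: [610.6, -316.4, 78.4]
ee_rot: [179.9, -0.1, -171.4]
force: [-0.6, 0.7, -0.7]
gripper_width: 90.7
gripper_force: 0.0
```

>>> move_arm(
  motion=[
    [15, [0, 0, 0], [0, 0, 0]],
    [15, [0, 0, 0], [0, 0, 0]],
    [15, [0, 0, 0], [0, 0, 0]],
    [15, [0, 0, 0], [0, 0, 0]],
    [15, [0, 0, 0], [0, 0, 0]],
    [15, [0, 0, 0], [0, 0, 0]],
    [15, [0, 0, 0], [0, 0, 0]],
    [15, [0, 0, 0], [0, 0, 0]],
    [15, [0, 0, 0], [0, 0, 0]],
    [15, [0, 0, 0], [0, 0, 0]],
  ],
  grip_force=40,
)

```text
time_s: 5.03
ee_pos: [611.1, -318.4, 78.9]
ee_rot: [180.0, -0.0, -171.5]
force: [-0.5, 0.8, -0.2]
gripper_width: 27.3
gripper_force: 0.0
```

>>> move_arm(
  motion=[
    [15, [0, 0, 0], [0, 0, 0]],
    [15, [0, 0, 0], [0, 0, 0]],
    [15, [0, 0, 0], [0, 0, 0]],
    [15, [0, 0, 0], [0, 0, 0]],
    [15, [0, 0, 0], [0, 0, 0]],
  ],
  grip_force=40,
)

```text
time_s: 5.45
ee_pos: [611.2, -318.4, 78.9]
ee_rot: [180.0, -0.0, -171.5]
force: [0.7, -0.2, -0.8]
gripper_width: 19.7
gripper_force: 40.0
```

>>> move_arm(
  motion=[
    [15, [0, 0, 0.85], [0, 0, 0]],
    [15, [0, 0, 0.85], [0, 0, 0]],
    [15, [0, 0, 0.85], [0, 0, 0]],
    [15, [0, 0, 0.85], [0, 0, 0]],
    [15, [0, 0, 0], [0, 0, 0]],
  ],
)

```text
time_s: 5.87
ee_pos: [613.3, -319.4, 168.6]
ee_rot: [-179.7, 0.4, -171.5]
force: [0.9, -0.5, -1.4]
gripper_width: 20.1
gripper_force: 40.0
```

>>> move_arm(
  motion=[
    [15, [-0.2, 0.96, 0], [0, 0, -0.255]],
    [15, [-0.2, 0.96, 0], [0, 0, -0.255]],
    [15, [-0.2, 0.96, 0], [0, 0, -0.255]],
    [15, [-0.2, 0.96, 0], [0, 0, -0.255]],
    [15, [-0.2, 0.96, 0], [0, 0, -0.255]],
    [15, [-0.2, 0.96, 0], [0, 0, -0.255]],
    [15, [-0.2, 0.96, 0], [0, 0, -0.255]],
    [15, [-0.2, 0.96, 0], [0, 0, -0.255]],
    [15, [-0.2, 0.96, 0], [0, 0, -0.255]],
    [15, [-0.2, 0.96, 0], [0, 0, -0.255]],
    [15, [-0.2, 0.96, 0], [0, 0, -0.255]],
    [15, [-0.2, 0.96, 0], [0, 0, -0.255]],
    [15, [-0.2, 0.96, 0], [0, 0, -0.255]],
    [15, [-0.2, 0.96, 0], [0, 0, -0.255]],
    [15, [-0.2, 0.96, 0], [0, 0, -0.255]],
    [15, [-0.2, 0.96, 0], [0, 0, -0.255]],
    [15, [-0.2, 0.96, 0], [0, 0, -0.255]],
    [15, [0, 0, 0], [0, 0, 0]],
    [15, [0, 0, 0], [0, 0, 0]],
    [15, [0, 0, 0], [0, 0, 0]],
  ],
)

```text
time_s: 7.53
ee_pos: [525.7, 89.3, 163.0]
ee_rot: [-179.9, -0.1, 171.2]
force: [0.8, -0.1, -2.2]
gripper_width: 19.7
gripper_force: 40.0
```

```bash
python3 - <<'E'
from h import *
s=state();print(s['time_s'],s['ee_pos'],s['ee_rot'],s['force'])
cv2.imwrite("pics/w3.png",grab_frame("wrist"));cv2.imwrite("pics/s3.png",grab_frame("side"))
a=cv2.resize(cv2.imread("pics/w3.png")[:300],(640,300));b=cv2.imread("pics/s3.png")[180:450,120:440]
cv2.imwrite("pics/v3.png",np.vstack([a,cv2.resize(b[:250],(384,300)).copy() if 0 else cv2.copyMakeBorder(cv2.resize(b,(356,300)),0,0,0,284,0)]))
E
```

```text
7.5333 [525.66349279  89.28977636 163.00958507] [-1.79947993e+02 -8.15922150e-02  1.71174799e+02] [ 0.8216838  -0.08825157 -2.1813278 ]
```

View pics/v3.png

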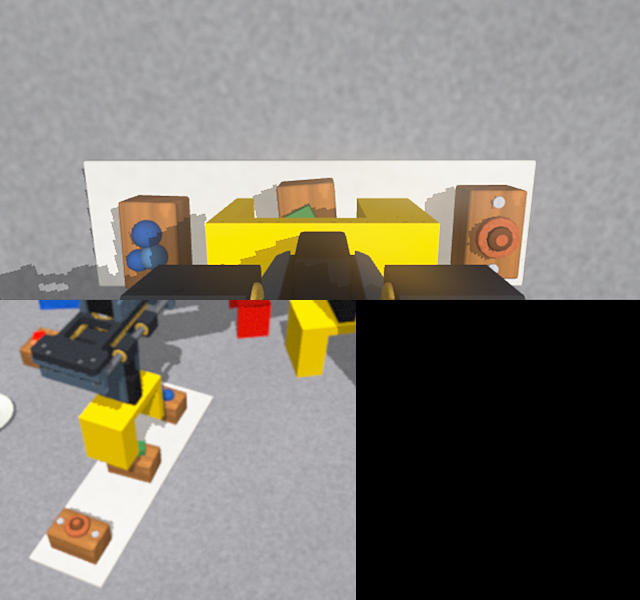

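>>> move_arm(
  motion=[
    [15, [0, 0, -0.9], [0, 0, 0]],
    [15, [0, 0, -0.9], [0, 0, 0]],
    [15, [0, 0, -0.8], [0, 0, 0]],
    [15, [0, 0, -0.2], [0, 0, 0]],
    [15, [0, 0, -0.15], [0, 0, 0]],
    [15, [0, 0, 0], [0, 0, 0]],
    [15, [0, 0, 0], [0, 0, 0]],
  ],
)

```text
time_s: 8.22
ee_pos: [527.1, 89.4, 91.2]
ee_rot: [180.0, 0.1, 171.1]
force: [0.7, -0.3, -2.3]
gripper_width: 19.8
gripper_force: 40.0
```

>>> move_arm(
  motion=[
    [15, [0, 0, -0.08], [0, 0, 0]],
    [15, [0.025, 0.158, 0], [0, 0, 0]],
    [15, [0.025, 0.158, 0], [0, 0, 0]],
    [15, [0.025, 0.158, 0], [0, 0, 0]],
    [15, [0.045, 0.155, 0], [0, 0, 0]],
    [15, [0.045, 0.155, 0], [0, 0, 0]],
    [15, [0.045, 0.155, 0], [0, 0, 0]],
    [15, [0.045, 0.155, 0], [0, 0, 0]],
    [15, [0.045, 0.155, 0], [0, 0, 0]],
    [15, [0.045, 0.155, 0], [0, 0, 0]],
    [15, [0.045, 0.155, 0], [0, 0, 0]],
    [15, [0.045, 0.155, 0], [0, 0, 0]],
    [15, [0, 0, 0], [0, 0, 0]],
    [15, [0, 0, 0], [0, 0, 0]],
  ],
)

```text
time_s: 9.38
ee_pos: [537.2, 132.9, 88.1]
ee_rot: [180.0, 0.0, 171.1]
force: [-0.5, -0.2, -2.8]
gripper_width: 20.0
gripper_force: 40.0
```

```bash
python3 - <<'E'
from h import *
s=state();print(s['time_s'],s['ee_pos'],s['ee_rot'],s['force'],s['torque'])
cv2.imwrite("pics/w4.png",grab_frame("wrist")[:300]);cv2.imwrite("pics/t4.png",grab_frame("side")[250:450,100:340])
cv2.imwrite("pics/v4.png",np.vstack([cv2.imread("pics/w4.png"),cv2.copyMakeBorder(cv2.resize(cv2.imread("pics/t4.png"),(360,300)),0,0,0,280,0)]))
E
```

```text
9.3833 [537.21806227 132.94432871  88.14819753] [1.79964355e+02 7.50347139e-03 1.71149843e+02] [-0.51168805 -0.21036004 -2.77465261] [-0.00857175 -0.01364613  0.03507929]
```

View pics/v4.png

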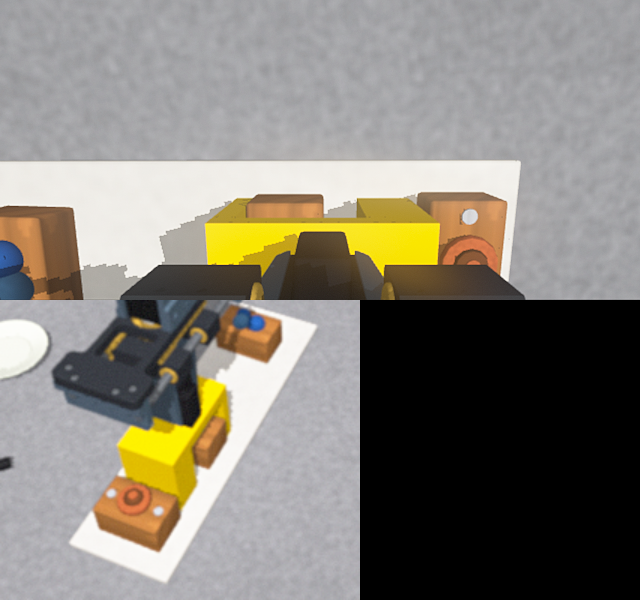

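The second block is square against the thin foot, and the thick foot is a few mm from the first block. I creep up in 1 mm steps and watch the force.

>>> move_arm(
  motion=[
    [15, [0.006, 0.04, 0], [0, 0, 0]],
    [15, [0.006, 0.04, 0], [0, 0, 0]],
    [15, [0.006, 0.04, 0], [0, 0, 0]],
    [15, [0, 0, 0], [0, 0, 0]],
  ],
)

```text
time_s: 9.82
ee_pos: [537.5, 135.5, 88.2]
ee_rot: [180.0, -0.0, 171.1]
force: [0.3, -1.4, -2.1]
gripper_width: 19.9
gripper_force: 40.0
```

>>> move_arm(
  motion=[
    [15, [0.006, 0.04, 0], [0, 0, 0]],
    [15, [0, 0, 0], [0, 0, 0]],
  ],
)

```text
time_s: 9.98
ee_pos: [537.7, 136.5, 88.2]
ee_rot: [180.0, -0.0, 171.1]
force: [-0.0, -1.1, -2.9]
gripper_width: 19.7
gripper_force: 40.0
```

>>> move_arm(
  motion=[
    [15, [0.006, 0.04, 0], [0, 0, 0]],
    [15, [0, 0, 0], [0, 0, 0]],
  ],
)

```text
time_s: 10.15
ee_pos: [537.8, 137.6, 88.2]
ee_rot: [180.0, -0.0, 171.1]
force: [-0.3, -0.9, -2.6]
gripper_width: 19.7
gripper_force: 40.0
```

>>> move_arm(
  motion=[
    [15, [0.006, 0.04, 0], [0, 0, 0]],
    [15, [0, 0, 0], [0, 0, 0]],
  ],
)

```text
time_s: 10.32
ee_pos: [537.9, 138.2, 88.3]
ee_rot: [-180.0, 0.0, 171.2]
force: [0.0, -1.6, -1.3]
gripper_width: 19.7
gripper_force: 40.0
```

>>> move_arm(
  motion=[
    [15, [0.006, 0.04, 0], [0, 0, 0]],
    [15, [0, 0, 0], [0, 0, 0]],
  ],
)

```text
time_s: 10.48
ee_pos: [538.0, 138.3, 88.3]
ee_rot: [-179.9, -0.0, 171.2]
force: [-0.4, -5.0, -1.4]
gripper_width: 20.1
gripper_force: 40.0
```

Contact made (5 N). I back off 3 mm, lift, and move aside in +x to look at the row.

>>> move_arm(
  motion=[
    [15, [-0.018, -0.12, 0], [0, 0, 0]],
    [15, [0, 0, 0], [0, 0, 0]],
    [15, [0, 0, 0.4], [0, 0, 0]],
    [15, [0, 0, 0.8], [0, 0, 0]],
    [15, [0, 0, 1], [0, 0, 0]],
    [15, [0, 0, 1], [0, 0, 0]],
    [15, [0.8, -0.6, 0], [0, 0, 0]],
    [15, [1, -1, 0], [0, 0, 0]],
    [15, [1, -1, 0], [0, 0, 0]],
    [15, [0, 0, 0], [0, 0, 0]],
    [15, [0, 0, 0], [0, 0, 0]],
    [15, [0, 0, 0], [0, 0, 0]],
  ],
)

```text
time_s: 11.48
ee_pos: [607.3, 71.8, 168.4]
ee_rot: [179.9, -0.0, 171.1]
force: [-0.5, -0.4, -2.5]
gripper_width: 19.9
gripper_force: 40.0
```

```bash
cat >> h.py <<'E'
def blocks(tag,boxes,zs=42):
    s=state();ci=camera_info("wrist");im=grab_frame("wrist");cv2.imwrite(f"pics/{tag}.png",im)
    hsv=cv2.cvtColor(im,cv2.COLOR_BGR2HSV).astype(int)
    return s,ci,im,hsv
def measure(im,ci,P,yaw):
    """box from predicted centre P (world xy) of a block, top-face hull -> rect"""
    q=proj(ci,[[P[0]+dx,P[1]+dy,42] for dx in(-48,48) for dy in(-36,36)])
    x0,y0=np.maximum(q.min(0),0).astype(int);x1,y1=q.max(0).astype(int)
    br,V,t=topface(im,ci,(x0,y0,x1,y1))
    out=[]
    for th in (0,150):
        m=np.zeros(im.shape[:2],np.uint8);m[y0:y1,x0:x1][:br.shape[0],:br.shape[1]]=br&(V>th)
        m=cv2.morphologyEx(m,2,np.ones((3,3)))
        n,l,st,_=cv2.connectedComponentsWithStats(m);k=[i for i in range(1,n) if st[i,4]>150]
        h=cv2.convexHull(cv2.findNonZero(np.isin(l,k).astype(np.uint8))).reshape(-1,2)
        out.append(mid_angle(cv2.minAreaRect(np.array([ray(ci,p,42)[:2] for p in h],np.float32))))
    return out
U=np.array([.153,.988]);Vx=np.array([.988,-.153])
E
python3 - <<'E'
from h import *
s,ci,im,hsv=blocks("w5",0)
print(s['time_s'],s['ee_pos'],s['ee_rot'])
F=np.array([548.3,207.])
for n,P in dict(first=F,second=F-90*U,third=(519.5,-31)).items():
    for r in measure(im,ci,P,0): print(n,r,"along,cross",((r[:2]-F)@U).round(1),((r[:2]-F)@Vx).round(1))
E
```

```text
11.4833 [607.30539758  71.82926065 168.37060051] [ 1.79948774e+02 -4.61771071e-02  1.71100874e+02]
first [548.7 206.3  -8.9  62.4  38.9] along,cross -0.6 0.5
first [548.5 207.   -8.9  61.7  37.6] along,cross 0.0 0.2
second [536.  118.1  -8.8  61.3  38.7] along,cross -89.7 1.4
second [536.  118.5  -8.8  61.3  38.1] along,cross -89.3 1.4
third [520.2 -29.2 -10.4  62.5  43.7] along,cross -237.7 8.4
third [519.5 -31.6 -10.4  62.1  38.7] along,cross -240.1 8.1
```

View pics/w5.png

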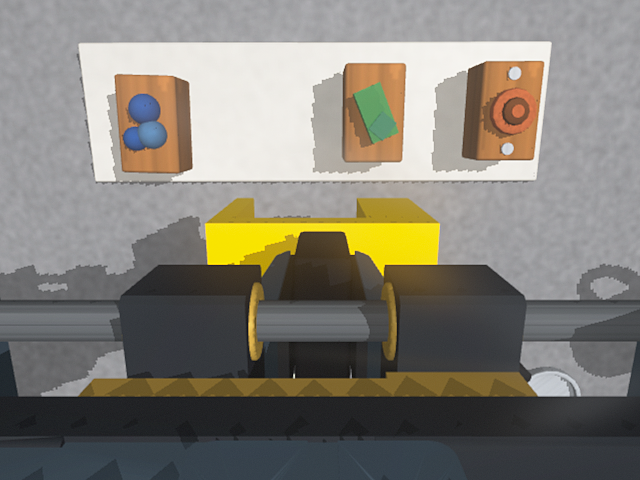

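The second block measures 90 mm along, about +1 mm across and square. Pixels: first (512,111), second (374,112), third (152,122). Now the gauge goes over the third block.

>>> move_arm(
  motion=[
    [15, [-0.86, -0.93, 0], [0, 0, 0]],
    [15, [-0.86, -0.93, 0], [0, 0, 0]],
    [15, [-0.86, -0.93, 0], [0, 0, 0]],
    [15, [-0.86, -0.93, 0], [0, 0, 0]],
    [15, [0, 0, 0], [0, 0, 0]],
    [15, [0, 0, 0], [0, 0, 0]],
    [15, [0, 0, 0], [0, 0, 0]],
  ],
)

```text
time_s: 12.12
ee_pos: [521.9, -20.6, 168.9]
ee_rot: [179.9, 0.1, 171.2]
force: [-0.5, 0.1, -2.0]
gripper_width: 20.0
gripper_force: 40.0
```

>>> move_arm(
  motion=[
    [15, [0, 0, -0.9], [0, 0, 0]],
    [15, [0, 0, -0.9], [0, 0, 0]],
    [15, [0, 0, -0.8], [0, 0, 0]],
    [15, [0, 0, -0.4], [0, 0, 0]],
    [15, [0, 0, -0.15], [0, 0, 0]],
    [15, [0, 0, 0], [0, 0, 0]],
    [15, [0, 0, 0], [0, 0, 0]],
    [15, [0, 0, 0], [0, 0, 0]],
  ],
)

```text
time_s: 12.78
ee_pos: [522.8, -21.4, 90.7]
ee_rot: [180.0, 0.2, 171.2]
force: [-0.1, -1.1, -2.9]
gripper_width: 19.8
gripper_force: 40.0
```

>>> move_arm(
  motion=[
    [15, [0, 0, -0.09], [0, 0, 0]],
    [15, [0.029, 0.186, 0], [0, 0, 0]],
    [15, [0.029, 0.186, 0], [0, 0, 0]],
    [15, [0.029, 0.186, 0], [0, 0, 0]],
    [15, [0.001, 0.162, 0], [0, 0, 0]],
    [15, [0.001, 0.162, 0], [0, 0, 0]],
    [15, [0.001, 0.162, 0], [0, 0, 0]],
    [15, [0.001, 0.162, 0], [0, 0, 0]],
    [15, [0.001, 0.162, 0], [0, 0, 0]],
    [15, [0.001, 0.162, 0], [0, 0, 0]],
    [15, [0.001, 0.162, 0], [0, 0, 0]],
    [15, [0.001, 0.162, 0], [0, 0, 0]],
    [15, [0.001, 0.162, 0], [0, 0, 0]],
    [15, [0.001, 0.162, 0], [0, 0, 0]],
    [15, [0.001, 0.162, 0], [0, 0, 0]],
    [15, [0.001, 0.162, 0], [0, 0, 0]],
    [15, [0, 0, 0], [0, 0, 0]],
    [15, [0, 0, 0], [0, 0, 0]],
  ],
)

```text
time_s: 14.28
ee_pos: [524.0, 41.7, 87.1]
ee_rot: [179.9, -0.0, 171.1]
force: [0.6, -0.4, -2.3]
gripper_width: 19.7
gripper_force: 40.0
```

>>> move_arm(
  motion=[
    [15, [0.012, 0.08, 0.03], [0, 0, 0]],
    [15, [0.012, 0.08, 0], [0, 0, 0]],
    [15, [0.009, 0.06, 0], [0, 0, 0]],
    [15, [0, 0, 0], [0, 0, 0]],
    [15, [0, 0, 0], [0, 0, 0]],
  ],
)

```text
time_s: 14.7
ee_pos: [525.0, 46.7, 88.0]
ee_rot: [180.0, 0.0, 171.1]
force: [0.2, 0.3, -2.3]
gripper_width: 19.7
gripper_force: 40.0
```

```bash
python3 - <<'E'
from h import *
s,ci,im,_=blocks("w6",0)
print(s['time_s'],s['ee_pos'],s['force'])
b=grab_frame("side")[220:420,140:380]
cv2.imwrite("pics/v6.png",np.vstack([im[:300],cv2.copyMakeBorder(cv2.resize(b,(360,300)),0,0,0,280,0)]))
E
```

```text
14.7 [525.02042631  46.74523544  87.96165845] [ 0.24318682  0.31869576 -2.31787811]
```

View pics/v6.png

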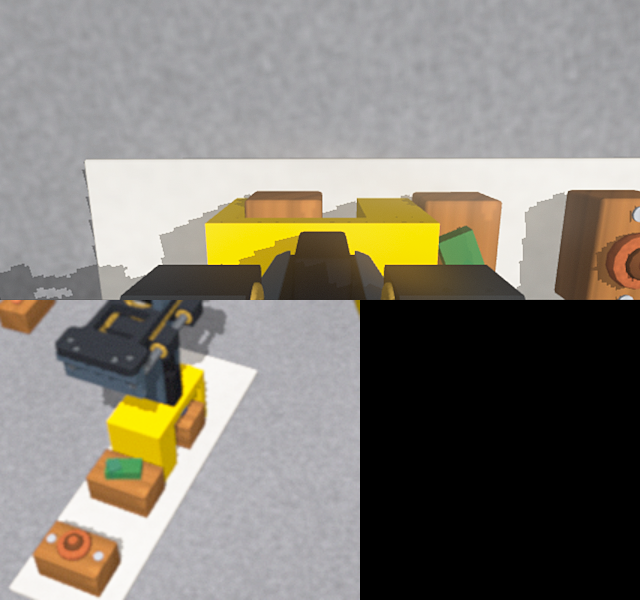

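The third block is square against the thin foot and lined up with the others, with its back edge level at row 192. About 2.6 mm remain.

>>> move_arm(
  motion=[
    [15, [0.006, 0.04, 0], [0, 0, 0]],
    [15, [0.006, 0.04, 0], [0, 0, 0]],
    [15, [0.004, 0.028, 0], [0, 0, 0]],
    [15, [0, 0, 0], [0, 0, 0]],
    [15, [0, 0, 0], [0, 0, 0]],
  ],
)

```text
time_s: 15.22
ee_pos: [525.4, 49.1, 88.0]
ee_rot: [-180.0, 0.0, 171.1]
force: [-1.0, -1.1, -1.7]
gripper_width: 19.7
gripper_force: 40.0
```

>>> move_arm(
  motion=[
    [15, [-0.018, -0.12, 0], [0, 0, 0]],
    [15, [0, 0, 0], [0, 0, 0]],
    [15, [0, 0, 0.4], [0, 0, 0]],
    [15, [0, 0, 0.8], [0, 0, 0]],
    [15, [0, 0, 1], [0, 0, 0]],
    [15, [0, 0, 1], [0, 0, 0]],
    [15, [0.8, 0, 0], [0, 0, 0]],
    [15, [1, 0, 0], [0, 0, 0]],
    [15, [1, 0, 0], [0, 0, 0]],
    [15, [0.4, 0, 0], [0, 0, 0]],
    [15, [0, 0, 0], [0, 0, 0]],
    [15, [0, 0, 0], [0, 0, 0]],
  ],
)

```text
time_s: 16.22
ee_pos: [604.0, 46.3, 167.7]
ee_rot: [-180.0, -0.1, 171.1]
force: [-0.1, -0.4, -2.9]
gripper_width: 19.7
gripper_force: 40.0
```

```bash
python3 - <<'E'
from h import *
s,ci,im,hsv=blocks("w7",0)
print(s['time_s'],s['ee_pos'],s['ee_rot'])
F=np.array([548.3,207.])
for n,P in dict(first=F,second=F-90*U,third=F-180*U).items():
    for r in measure(im,ci,P,0): print(n,r,"along,cross",((r[:2]-F)@U).round(1),((r[:2]-F)@Vx).round(1))
E
```

```text
16.2167 [604.0364927   46.25521119 167.6983929 ] [-1.79992943e+02 -1.24664931e-01  1.71131148e+02]
first [548.8 206.1  -8.9  61.6  39.1] along,cross -0.8 0.6
first [548.6 206.8  -8.9  60.9  37.6] along,cross -0.2 0.3
second [536.3 117.9  -9.   61.7  38.7] along,cross -89.9 1.8
second [536.3 118.3  -8.9  61.7  37.9] along,cross -89.5 1.7
third [521.8  30.3  -9.   61.6  39.4] along,cross -178.6 0.9
third [521.8  30.2  -9.   61.6  38.3] along,cross -178.7 0.9
```

Row: gaps about 50 mm, offsets across under 2 mm, all square. Now I stand the gauge on the bare table at about (640,46), clear of the board edge (x≈582) and the plate (x≈705).

>>> move_arm(
  motion=[
    [15, [0.7, 0, 0], [0, 0, 0]],
    [15, [0.7, 0, 0], [0, 0, 0]],
    [15, [0, 0, 0], [0, 0, 0]],
    [15, [0, 0, -0.9], [0, 0, 0]],
    [15, [0, 0, -0.9], [0, 0, 0]],
    [15, [0, 0, -0.9], [0, 0, 0]],
    [15, [0, 0, -0.5], [0, 0, 0]],
    [15, [0, 0, -0.15], [0, 0, 0]],
    [15, [0, 0, 0], [0, 0, 0]],
    [15, [0, 0, 0], [0, 0, 0]],
    [15, [0, 0, 0], [0, 0, 0]],
  ],
)

```text
time_s: 17.18
ee_pos: [640.5, 46.3, 85.8]
ee_rot: [180.0, 0.1, 171.1]
force: [1.1, 0.1, -2.5]
gripper_width: 19.9
gripper_force: 40.0
```

>>> move_arm(
  motion=[
    [15, [0, 0, -0.1], [0, 0, 0]],
    [15, [0, 0, -0.08], [0, 0, 0]],
    [15, [0, 0, 0], [0, 0, 0]],
    [15, [0, 0, 0], [0, 0, 0]],
  ],
)

```text
time_s: 17.52
ee_pos: [639.8, 46.2, 79.8]
ee_rot: [180.0, -0.0, 171.1]
force: [-0.5, -0.5, -2.8]
gripper_width: 19.8
gripper_force: 40.0
```

>>> move_arm(
  motion=[
    [15, [0, 0, -0.03], [0, 0, 0]],
    [15, [0, 0, 0], [0, 0, 0]],
    [15, [0, 0, 0], [0, 0, 0]],
  ],
)

```text
time_s: 17.77
ee_pos: [639.9, 46.2, 78.9]
ee_rot: [180.0, -0.0, 171.1]
force: [0.2, -0.1, -3.8]
gripper_width: 20.1
gripper_force: 40.0
```

>>> move_arm(
  motion=[
    [15, [0, 0, -0.02], [0, 0, 0]],
    [15, [0, 0, -0.02], [0, 0, 0]],
    [15, [0, 0, 0], [0, 0, 0]],
  ],
)

```text
time_s: 18.02
ee_pos: [640.0, 46.2, 78.8]
ee_rot: [180.0, 0.0, 171.1]
force: [-2.2, -1.0, 4.4]
gripper_width: 19.8
gripper_force: 40.0
```

Seated (upward force). Open, retreat up, and away.

>>> move_arm(
  motion=[
    [91, [0, 0, 0], [0, 0, 0]],
    [91, [0, 0, 0], [0, 0, 0]],
    [91, [0, 0, 0], [0, 0, 0]],
    [91, [0, 0, 0], [0, 0, 0]],
    [91, [0, 0, 0], [0, 0, 0]],
    [91, [0, 0, 0], [0, 0, 0]],
    [91, [0, 0, 0], [0, 0, 0]],
    [91, [0, 0, 0.4], [0, 0, 0]],
    [91, [0, 0, 0.9], [0, 0, 0]],
    [91, [0, 0, 0.9], [0, 0, 0]],
    [91, [0, 0, 0.9], [0, 0, 0]],
    [91, [0, 0, 0.9], [0, 0, 0]],
    [91, [0, 0, 0.9], [0, 0, 0]],
    [91, [0, 0, 0.9], [0, 0, 0]],
    [91, [0.6, -0.8, 0], [0, 0, 0]],
    [91, [0.6, -0.8, 0], [0, 0, 0]],
    [91, [0.6, -0.8, 0], [0, 0, 0]],
    [91, [0.6, -0.8, 0], [0, 0, 0]],
    [91, [0, 0, 0], [0, 0, 0]],
    [91, [0, 0, 0], [0, 0, 0]],
  ],
)

```text
time_s: 19.68
ee_pos: [700.2, -34.7, 223.1]
ee_rot: [180.0, -0.0, 171.0]
force: [0.2, -0.5, -0.4]
gripper_width: 91.2
gripper_force: 0.0
```

```bash
python3 - <<'E'
from h import *
s,ci,im,hsv=blocks("w8",0)
print(s['time_s'],s['ee_pos'],s['gripper_width'])
cv2.imwrite("pics/v8.png",np.hstack([cv2.resize(im,(400,300)),cv2.resize(grab_frame("side"),(400,300))]))
F=np.array([548.3,207.])
for n,P in dict(second=F-90*U,third=F-180*U).items():
    for r in measure(im,ci,P,0): print(n,r,"along,cross",((r[:2]-F)@U).round(1),((r[:2]-F)@Vx).round(1))
E
```

```text
19.6833 [700.18571064 -34.69844125 223.07461329] 91.19891882075571
second [564.9 113.1  80.9  38.7   6.8] along,cross -90.2 30.8
second [564.3 113.9  80.9  37.2   5.4] along,cross -89.5 30.1
third [550.5  25.   80.9  37.9   6.1] along,cross -179.5 30.0
third [550.2  25.5  80.9  37.2   5.4] along,cross -179.0 29.6
```

View pics/v8.png

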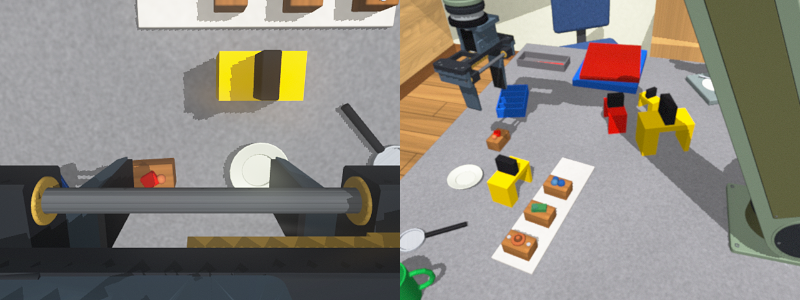

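The gauge stands upright on bare table, at (262,75) in the left half, clear of the board. The row is even and the gripper is free.

```bash
python3 -c "
from workcell import *
print(job_done())"
```

```text
the job is handed in; nothing more can be done
None
```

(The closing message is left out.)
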